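# Square up a stack of glazed tiles

## Robot

A 7-joint arm with a two-finger parallel gripper is mounted at the origin on the work surface. World frame = base frame: x ahead of the robot, y to its left, z up, the work surface at z = 0. Lengths are in m, angles in rad, forces in N, time in s.
With the tool pointing down it reaches from about 0.4 to 0.875 m from the base axis. Payload 6.5 kg.
Tool frame: the origin (TCP) lies on the centre line of the jaws, within the pads' length; the fingertips stand manip.tip_extent ahead of it and the grasp point (between the pads) lies 8 mm behind it (manip.tip_extent is the distance from the TCP to the fingertips, in m); z points along the fingers, y is the line along which they close (so a half turn about z gives the same grasp; the last joint's range is limited). The gripper opens to 88 mm and grips with 3 to 60 N. Pads are 18 mm wide; open, the fingers measure 123 mm over their backs; the gripper's body (75 mm by 187 mm) begins 45 mm behind the grasp point.
Start: joints at [-1.219, 0.536, -0.004, 1.538, 0.003, 1.067, -0.071], TCP at [0.264, 0.594, 0.25] pointing down, gripper open.
Joint ranges: [-2.7, 2.7], [-0.37, 2.16], [-1.27, 1.26], [0.24, 2.4], [-1.31, 4.45], [0.19, 1.91], [-2.76, 2.76]. Speed limits (rad/s): [2.39, 2.39, 3.14, 3.14, 3.14, 3.14, 3.14].

## Interface

Orientations are given as a rotation vector (axis times angle).
In Python, from workcell import manip gives the robot as it stands.
- The arm moves only by the tool send_rows, never from a script. Its argument "series" is a list of rows, each an object with "slide": the shift along the tool's x, y, z in mm, a list of three; "spin": the turn about the tool's z in rad; "claw": the opening, from 0 (shut) to 1 (fully open). In form: [{"slide": [dx, dy, dz], "spin": spin, "claw": claw}, ...]. A call has 1 to 20 rows; each row is the pose to reach, as a shift and turn from the pose commanded when the call began, along the tool's axes at that moment; what a row does not reach only later rows make up. A row lasts 1/10 s, in which the tool goes at most 50 mm and 8.59 degrees, less where a joint would pass 70% of its speed; a pose out of reach is approached as far as the arm can. A call with a gripper value outside its range is refused whole. The fingers move at their own pace and stop on an object; "squeeze" is the grip in N (left out, the last holds). Time passes only in rows, so rows that repeat a pose let the fingers close. It gives the time, the measured TCP pose, the force, the opening and the grip force at its end, in the units of the state.
- manip.state(): the state, without advancing time (a new reading comes with each control period).
- manip.grab_frame(name): name is "side" or "top" or "wrist"; returns the picture (420x560x3 uint8, red, green, blue); there is no depth.
- manip.camera_model(name): a dict with "fx", "fy", "cx", "cy" (pixels), "extrinsics" (4x4, takes a point from camera to world coordinates). Camera axes: x right, y down, z forward; pixel columns grow to the right and rows downward; lengths in m; the calibration is good to about 2 mm. A picture is of the moment at which its call begins: read the wrist's pose just before it. camera_model takes no time and is no camera call; for the wrist camera it gives the pose at the moment of the call.
- manip.job_done(): hands the job in; it is judged then, once.
The state is a dict: "clock": time; "joints": joint angles; "qvel": joint speeds; "joint_torque": joint torques, N m; "position": TCP position; "tcp_rot": TCP orientation; "contact_force": force on the tool from outside, world axes, zero at the start; "ft_torque": the same for the moment, N m; "gripper_width": opening from 0.0 (shut) to 1.0 (fully open); "grip_force": force on a finger pad.
Only numpy, scipy, OpenCV 4.12 (cv2) and the standard library are available. Lean on these libraries where they do the work, as an engineer would, in place of code of your own. Each camera call takes 0.05 s, during which the arm holds its last target. There are 200 camera calls.

## Task

Pick up the loose green tile and lay it, glaze up, on top of the ragged stack of three tiles on the squaring board, long side the same way as the rest and lowered in the grip rather than dropped. Then gently tap the edges of the stack until all four tiles sit flush with one another and snug against both fences of the board, with the green tile still on top. Leave the other things on the table where they stand.

Things in the scene. Friction and masses are not known exactly. Their poses are not given: they have to be found in the camera images.
- board: fixed plywood squaring board 220 (x) x 260 (y) x 12 mm, origin at the centre of its underside. Two dark fences, 15 mm thick, rise 38 mm above its top face: the long one along the +x edge (inner face x = +95 mm), the short one along the +y edge (inner face y = +115 mm), meeting in a right-angled corner; the other two edges are open
- tile_a: flat rectangular ceramic tile, 60 (its x) x 120 (its y) x 10 mm thick, about 0.15 kg, terracotta underside and cream glazed top; origin at the centre of its underside, z up out of the glaze; bottom tile of the ragged stack, lies on the board, its long side roughly along the board's y
- tile_b: flat rectangular ceramic tile, 60 (its x) x 120 (its y) x 10 mm thick, about 0.15 kg, terracotta underside and blue glazed top; origin at the centre of its underside, z up out of the glaze; second in the stack
- tile_c: flat rectangular ceramic tile, 60 (its x) x 120 (its y) x 10 mm thick, about 0.15 kg, terracotta underside and ochre glazed top; origin at the centre of its underside, z up out of the glaze; third, on top of the stack of three
- tile_d: flat rectangular ceramic tile, 60 (its x) x 120 (its y) x 10 mm thick, about 0.15 kg, terracotta underside and green glazed top; origin at the centre of its underside, z up out of the glaze; the loose tile, lying by itself flat on the table to the left of the board
- glaze_jar: bystander: jar with white cap, 62 mm across, 85 mm high, near the loose tile; origin at the centre of its underside
- red_jar: bystander: jar with red cap, 70 mm across, 110 mm high, origin at the centre of its underside
- bowl: bystander: white bowl, 130 mm across, 55 mm high, origin at the centre of its underside
- brush: bystander: brush 180 mm long lying on the table
- kiln_prop: bystander: upright white cylinder 40 mm across, 100 mm high, origin at the centre of its underside
Not all that is in view belongs to the job. What is shaped like the tile_b but purple or red is not meant.

How it is judged:
By the outcome, as a careful person would: the job done as asked, in the order asked, and still so for the second after the job is handed in, with the robot touching nothing.
It also fails if it takes over 72 s, if anything falls off the work surface, if the arm or the gripper's body presses on something with over 40 N, if the wrist force passes 120 N, or if a joint passes its speed limit or range.

## Working session

There is one attempt and no reset: what is moved stays moved. The work goes in short steps, Python scripts to look and compute and a tool call to move; the robot and the scene stay as the last step left them, time stands still between calls to the robot, and variables do not carry over. Pictures are saved under pics/ and viewed, at most 10 in all, crops included, and the job is handed in when it is done.

Besides the shell and the picture viewer there is one more tool, called after ">>>" by a JSON object that holds its "fn" and its "kwargs", one argument or row to a line. send_rows: Moves the arm, as the interface text tells. Its arguments: {"type":"object","properties":{"series":{"type":"array"},"squeeze":{"type":"number"}},"required":["series"]}

```bash
mkdir -p pics; ls
python3 - <<'E'
from workcell import manip
import cv2,numpy as np
s=manip.state(); print(s['position'],s['tcp_rot'],s['gripper_width'],manip.tip_extent,s['clock'])
for n in('side','top'):
    im=manip.grab_frame(n); cv2.imwrite(f'pics/{n}0.png',im[:,:,::-1]); m=manip.camera_model(n); print(n,m['fx'],m['cx'],m['cy'],np.round(m['extrinsics'],3).tolist())
m=manip.camera_model('wrist');print(np.round(m['extrinsics'],3).tolist(),m['fx'])
a=cv2.imread('pics/side0.png');b=cv2.imread('pics/top0.png')
cv2.imwrite('pics/both0.png',cv2.resize(np.vstack([a,b]),None,fx=.71,fy=.71))
E
```

```text
pics
[0.2635036  0.59355767 0.24885493] [-6.51342429e-01 -3.07308169e+00  2.64901554e-03] 1.0011435223622829 0.011 0.0
side 417.5245226498805 282.74892292304287 206.002372265073 [[0.697, -0.486, 0.528, -0.103], [-0.717, -0.484, 0.501, -0.559], [0.012, -0.728, -0.686, 0.772], [0.0, 0.0, 0.0, 1.0]]
top 463.42827098207505 278.7334874569082 209.04874407285064 [[0.003, -0.992, 0.123, 0.305], [-1.0, -0.002, 0.009, -0.042], [-0.009, -0.123, -0.992, 1.24], [0.0, 0.0, 0.0, 1.0]]
[[0.405, 0.882, 0.241, 0.201], [0.914, -0.391, -0.109, 0.622], [-0.002, 0.264, -0.965, 0.384], [0.0, 0.0, 0.0, 1.0]] 359.2378291114761
```

View pics/top0.png

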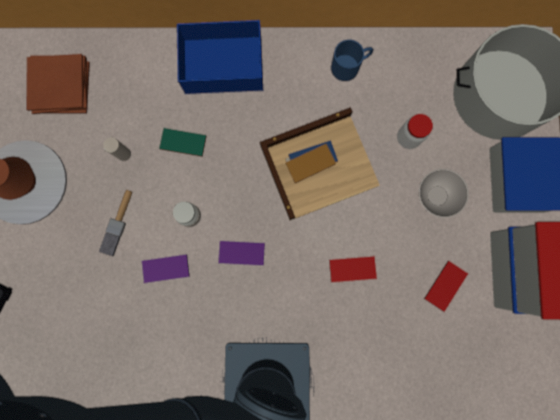

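View pics/side0.png

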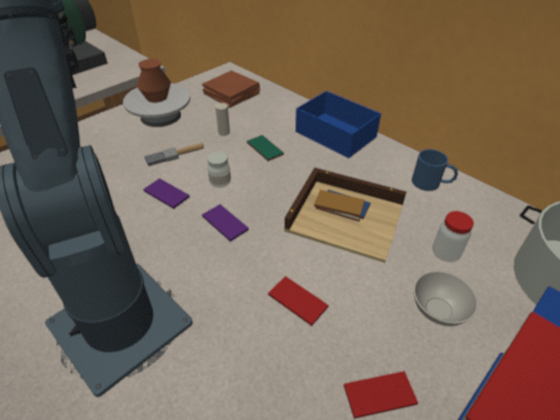

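Candidates for the green tile: green (183,142) in the top view; purple (165,268) and (242,253) and red (353,269) and (446,286) are decoys. The only green tile is at (183,142), and at (265,148) in the side view. The board has its fence corner at top-view pixel (262,143).

```bash
cat > h.py <<'E'
import cv2,numpy as np
from workcell import manip
from scipy.spatial.transform import Rotation as R
def ray(m,p):
    E=np.array(m['extrinsics']);p=np.atleast_2d(p).astype(float)
    d=np.c_[(p[:,0]-m['cx'])/m['fx'],(p[:,1]-m['cy'])/m['fy'],np.ones(len(p))]@E[:3,:3].T
    return E[:3,3],d
def plane(m,p,z):
    o,d=ray(m,p);return o+d*((z-o[2])/d[:,2])[:,None]
def tri(m1,p1,m2,p2):
    o,d=ray(m1,p1);q,e=ray(m2,p2);out=[]
    for a,b in zip(d,e):
        t=np.linalg.lstsq(np.c_[a,-b],q-o,rcond=None)[0];out.append((o+a*t[0]+q+b*t[1])/2)
    return np.array(out)
HUE=dict(green=((60,80,30),(95,255,255)),blue=((100,80,30),(125,255,255)),ochre=((10,150,60),(24,255,255)))
def blob(im,c,near=None,rad=60):
    """rotated rect of the colour blob nearest to a pixel; im RGB"""
    h=cv2.cvtColor(im,cv2.COLOR_RGB2HSV);k=cv2.inRange(h,*map(np.array,HUE[c]))
    if near is not None:
        z=np.zeros_like(k);cv2.circle(z,tuple(map(int,near)),rad,255,-1);k&=z
    cs=cv2.findContours(k,cv2.RETR_EXTERNAL,cv2.CHAIN_APPROX_NONE)[0]
    return max(cs,key=cv2.contourArea) if cs else None
def axes(): return R.from_rotvec(manip.state()['tcp_rot']).as_matrix()
def delta(p,yaw):
    """slide mm & spin to bring TCP to world p with tool y along world angle yaw (mod pi)"""
    s=manip.state();A=axes();sl=A.T@(np.array(p)-s['position'])*1000
    cur=np.arctan2(A[1,1],A[0,1]);dz=-((yaw-cur+np.pi/2)%np.pi-np.pi/2)
    return np.round(sl,1),round(dz,3),'cur yaw',round(cur,3),'j7',round(s['joints'][6],2)
E
python3 - <<'E'
from h import *
T=cv2.imread('pics/top0.png')[:,:,::-1].copy();S=cv2.imread('pics/side0.png')[:,:,::-1].copy()
mt,ms=manip.camera_model('top'),manip.camera_model('side')
for c,a,b in(('green',(183,142),(265,148)),('ochre',(312,163),(341,204))):
    ca,cb=blob(T,c,a,40),blob(S,c,b,40)
    ra,rb=cv2.minAreaRect(ca),cv2.minAreaRect(cb)
    P=tri(mt,[ra[0]],ms,[rb[0]])[0];W=plane(mt,cv2.boxPoints(ra),P[2]);e=np.diff(W,axis=0)
    print(c,ra,rb,P.round(4),'edges',np.linalg.norm(e,axis=1).round(4),np.arctan2(e[:,1],e[:,0]).round(3))
print('board pts z.05',plane(mt,[(262,143),(350,110),(292,217)],.05).round(3).tolist())
print('others z.05',plane(mt,[(186,213),(115,147),(418,128),(444,193)],.06).round(3).tolist())
print(axes().round(3))
x0,y0,w=225,120,90;cv2.imwrite('pics/crop1.png',np.hstack([cv2.resize(cv2.imread('pics/top0.png')[100:190,135:235],(380,340)),cv2.resize(cv2.imread('pics/top0.png')[100:230,250:390],(380,340))]))
E
```

```text
green ((182.32101440429688, 141.5380859375), (42.8165397644043, 20.25290298461914), 9.7824068069458) ((264.6229248046875, 146.85244750976562), (33.03351593017578, 14.084056854248047), 39.80556869506836) [6.460e-01 2.361e-01 4.000e-04] edges [0.057  0.119  0.0568] [-0.133 -1.745  2.997]
ochre ((310.2950134277344, 163.09609985351562), (21.13680648803711, 43.8581657409668), 64.88516235351562) ((338.5117492675781, 202.44708251953125), (45.66386795043945, 15.402064323425293), 12.52880573272705) [ 0.578  -0.1131  0.0335] edges [0.1174 0.057  0.1168] [-1.124 -2.721  2.016]
board pts z.05 [[0.629, 0.014, 0.05], [0.719, -0.219, 0.05], [0.433, -0.065, 0.05]]
others z.05 [[0.441, 0.208, 0.06], [0.615, 0.399, 0.06], [0.667, -0.394, 0.06], [0.494, -0.455, 0.06]]
[[-0.914  0.406 -0.001]
 [ 0.406  0.914 -0.001]
 [-0.    -0.002 -1.   ]]
```

View pics/crop1.png

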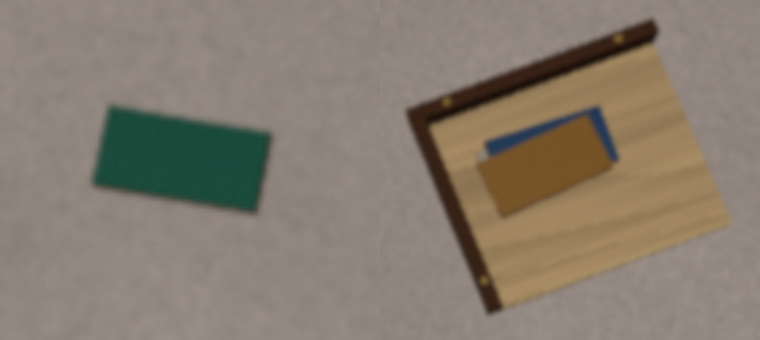

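The crop shows the green tile lying glaze up, and the ochre, blue and cream stack away from both fences. The green tile at (183,142) is my choice.

```bash
python3 -c "
from h import *
print(delta([.646,.236,.16],-.133))"
```

```text
(array([-494.6, -171.6,   89.2]), np.float64(1.286), 'cur yaw', np.float64(1.153), 'j7', np.float64(-0.07))
```

>>> {"fn": "send_rows", "kwargs": {
  "series": [
    {"slide": [-45, -15, 0], "spin": 0.1, "claw": 1},
    {"slide": [-90, -31, 0], "spin": 0.22, "claw": 1},
    {"slide": [-135, -47, 0], "spin": 0.34, "claw": 1},
    {"slide": [-180, -62, 0], "spin": 0.46, "claw": 1},
    {"slide": [-225, -78, 0], "spin": 0.58, "claw": 1},
    {"slide": [-270, -94, 0], "spin": 0.7, "claw": 1},
    {"slide": [-315, -109, 0], "spin": 0.82, "claw": 1},
    {"slide": [-360, -125, 10], "spin": 0.94, "claw": 1},
    {"slide": [-405, -140, 25], "spin": 1.06, "claw": 1},
    {"slide": [-450, -156, 50], "spin": 1.18, "claw": 1},
    {"slide": [-480, -167, 75], "spin": 1.286, "claw": 1},
    {"slide": [-495, -172, 89], "spin": 1.286, "claw": 1},
    {"slide": [-495, -172, 89], "spin": 1.286, "claw": 1},
    {"slide": [-495, -172, 89], "spin": 1.286, "claw": 1}
  ]
}}

```text
clock: 1.5
position: [0.6455, 0.2379, 0.161]
tcp_rot: [-2.36, -2.072, -0.0]
contact_force: [-0.4, -0.5, -0.0]
gripper_width: 1.001
grip_force: 0.0
```

Run:
```python
from h import *
s=manip.state();print(s['position'],s['clock'])
m=manip.camera_model('wrist');im=manip.grab_frame('wrist');cv2.imwrite('pics/w1.png',im[:,:,::-1])
r=cv2.minAreaRect(blob(im,'green'));print(r)
W=plane(m,cv2.boxPoints(r),.01);e=np.diff(W,axis=0);print(W.round(4),W.mean(0).round(4),np.linalg.norm(e,axis=1).round(4),np.arctan2(e[:,1],e[:,0]).round(3))
print(delta(list(W.mean(0)[:2])+[.013],-.133))
```

```text
[0.64551917 0.23794883 0.16097529] 1.5
((280.4020690917969, 198.6490478515625), (74.50939178466797, 140.45448303222656), 2.337306022644043)
[[0.6003 0.1828 0.01  ]
 [0.6237 0.2988 0.01  ]
 [0.6807 0.2891 0.01  ]
 [0.6637 0.1717 0.01  ]] [0.6421 0.2356 0.01  ] [0.1183 0.0579 0.1185] [ 1.372 -0.169 -1.715]
(array([ -4. ,  -3. , 148.7]), np.float64(0.004), 'cur yaw', np.float64(-0.129), 'j7', np.float64(-0.35))
```

View pics/w1.png

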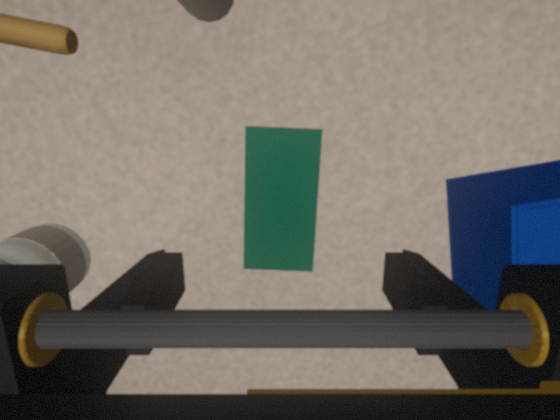

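The picture shows the green tile alone between the open fingers, with corners near (246,126), (322,130), (313,271) and (244,268). The jar and the bin stand clear at the sides.

>>> {"fn": "send_rows", "kwargs": {
  "series": [
    {"slide": [-4, -2, 30], "spin": 0.0, "claw": 1},
    {"slide": [-4, -2, 60], "spin": 0.0, "claw": 1},
    {"slide": [-4, -2, 70], "spin": 0.0, "claw": 1},
    {"slide": [-4, -2, 70], "spin": 0.0, "claw": 1}
  ]
}}

```text
clock: 1.95
position: [0.6425, 0.2341, 0.0904]
tcp_rot: [-2.36, -2.071, 0.002]
contact_force: [-0.1, 0.3, 0.6]
gripper_width: 0.999
grip_force: 0.0
```

```bash
cat >> h.py <<'E'
def quad(c):
    """four corners (sub-pixel line fits) of a convex blob, ordered by angle"""
    h=cv2.convexHull(c);k=.01
    q=cv2.approxPolyDP(h,k*cv2.arcLength(h,True),True)
    while len(q)>4: k*=1.2;q=cv2.approxPolyDP(h,k*cv2.arcLength(h,True),True)
    q=q[:,0].astype(float);L=[];C=c[:,0].astype(float)
    for i in range(4):
        a,b=q[i],q[(i+1)%4];u=(b-a)/np.linalg.norm(b-a);v=C-a;t=v@u/np.linalg.norm(b-a)
        s=C[(abs(v@[-u[1],u[0]])<2.5)&(t>.1)&(t<.9)];f=cv2.fitLine(s.astype(np.float32),cv2.DIST_HUBER,0,.01,.01)[:,0]
        L.append(np.cross([f[2],f[3],1],[f[2]+f[0],f[3]+f[1],1]))
    P=[np.cross(L[i-1],L[i]) for i in range(4)];P=np.array([p[:2]/p[2] for p in P])
    return P
def rect(W):
    e=np.roll(W,-1,0)-W;return W.mean(0).round(4),np.linalg.norm(e,axis=1).round(4),np.arctan2(e[:,1],e[:,0]).round(3)
E
python3 - <<'E'
from h import *
import pickle
s=manip.state();print(s['position'],s['clock'])
m2=manip.camera_model('wrist');im2=manip.grab_frame('wrist')
im1=cv2.imread('pics/w1.png')[:,:,::-1].copy()
q2=quad(blob(im2,'green'));q1=quad(blob(im1,'green'));print(q1.round(1).tolist(),q2.round(1).tolist())
E2=np.array(m2['extrinsics']);print('plane2',rect(plane(m2,q2,.01)))
# first wrist pose: same orientation, shifted by TCP motion
m1={**m2,'extrinsics':E2.copy()};m1['extrinsics'][:3,3]+=np.array([.64551917,.23794883,.16097529])-s['position']
print('plane1',rect(plane(m1,q1,.01)))
o=lambda q:q[np.argsort(np.arctan2(*(q-q.mean(0)).T))]
P=tri(m1,o(q1),m2,o(q2));print(P.round(4))
E
```

```text
[0.64252915 0.23413645 0.09043758] 1.95
[[320.2, 130.5], [310.8, 269.6], [244.6, 267.1], [246.4, 127.5]] [[237.0, 124.1], [337.1, 128.3], [322.9, 310.0], [237.0, 304.8]]
plane2 (array([0.6421, 0.2354, 0.01  ]), array([0.0586, 0.1194, 0.0578, 0.1179]), array([-0.171, -1.741,  2.945,  1.407]))
plane1 (array([0.642 , 0.2355, 0.01  ]), array([0.1175, 0.0572, 0.1176, 0.0575]), array([-1.743,  2.973,  1.401, -0.17 ]))
[[0.6272 0.2992 0.0416]
 [0.6035 0.1816 0.0083]
 [0.6601 0.1776 0.0205]
 [0.6794 0.2893 0.02  ]]
```

>>> {"fn": "send_rows", "kwargs": {
  "series": [
    {"slide": [-1, 0, 30], "spin": 0.042, "claw": 1},
    {"slide": [-1, 0, 55], "spin": 0.042, "claw": 1},
    {"slide": [-1, 0, 70], "spin": 0.042, "claw": 1},
    {"slide": [-1, 0, 77], "spin": 0.042, "claw": 1},
    {"slide": [-1, 0, 77], "spin": 0.042, "claw": 1},
    {"slide": [-1, 0, 77], "spin": 0.042, "claw": 0.6},
    {"slide": [-1, 0, 77], "spin": 0.042, "claw": 0.6},
    {"slide": [-1, 0, 77], "spin": 0.042, "claw": 0.6},
    {"slide": [-1, 0, 77], "spin": 0.042, "claw": 0.6},
    {"slide": [-1, 0, 77], "spin": 0.042, "claw": 0.5},
    {"slide": [-1, 0, 77], "spin": 0.042, "claw": 0.5}
  ],
  "squeeze": 20
}}

```text
clock: 3.1
position: [0.6439, 0.2315, 0.0143]
tcp_rot: [-2.407, -2.019, -0.001]
contact_force: [-1.7, 0.4, 5.5]
gripper_width: 0.676
grip_force: 20.0
```

Run:
```python
from h import *
T=cv2.imread('pics/top0.png')[:,:,::-1].copy();mt=manip.camera_model('top')
h=cv2.cvtColor(T,cv2.COLOR_RGB2HSV);k=np.zeros(h.shape[:2],np.uint8)
k[100:225,255:385]=cv2.inRange(h,np.array([8,60,110]),np.array([25,140,255]))[100:225,255:385]
c=cv2.convexHull(max(cv2.findContours(k,0,1)[0],key=cv2.contourArea));print(cv2.contourArea(c))
c=np.array([[p] for p in cv2.approxPolyDP(c,4,True)[:,0]]);print(c[:,0].tolist(),plane(mt,c[:,0],.012).round(4).tolist())
print(delta([.584,-.115,.13],.37))
```

```text
6742.0
[[350, 117], [379, 184], [295, 217], [269, 148]] [[0.7121, -0.2241, 0.012], [0.5263, -0.2988, 0.012], [0.4368, -0.0734, 0.012], [0.6251, -0.003, 0.012]]
(array([-351.6,    1.3, -115.8]), np.float64(-0.545), 'cur yaw', np.float64(-0.175), 'j7', np.float64(-0.33))
```

>>> {"fn": "send_rows", "kwargs": {
  "series": [
    {"slide": [0, 0, -30], "spin": 0, "claw": 0.5},
    {"slide": [0, 0, -70], "spin": 0, "claw": 0.5},
    {"slide": [-10, 0, -105], "spin": 0, "claw": 0.5},
    {"slide": [-40, 0, -116], "spin": -0.05, "claw": 0.5},
    {"slide": [-80, 0, -116], "spin": -0.12, "claw": 0.5},
    {"slide": [-120, 0, -116], "spin": -0.19, "claw": 0.5},
    {"slide": [-160, 0, -116], "spin": -0.26, "claw": 0.5},
    {"slide": [-200, 0, -116], "spin": -0.33, "claw": 0.5},
    {"slide": [-240, 0, -116], "spin": -0.4, "claw": 0.5},
    {"slide": [-280, 0, -116], "spin": -0.47, "claw": 0.5},
    {"slide": [-320, 1, -116], "spin": -0.55, "claw": 0.5},
    {"slide": [-340, 1, -116], "spin": -0.55, "claw": 0.5},
    {"slide": [-351, 1, -116], "spin": -0.55, "claw": 0.5},
    {"slide": [-351, 1, -116], "spin": -0.55, "claw": 0.5},
    {"slide": [-351, 1, -116], "spin": -0.55, "claw": 0.5}
  ]
}}

```text
clock: 4.6
position: [0.5839, -0.1127, 0.1295]
tcp_rot: [-1.766, -2.597, -0.001]
contact_force: [-0.0, 0.8, -1.7]
gripper_width: 0.676
grip_force: 20.0
```

Run:
```python
from h import *
s=manip.state();print(s['position'],s['clock'],s['contact_force'],delta([.584,-.115,.13],.374))
W=manip.grab_frame('wrist');T=manip.grab_frame('top');S=manip.grab_frame('side')
for n,i in zip('wts',(W,T,S)):cv2.imwrite(f'pics/h_{n}.png',i[:,:,::-1])
mt,ms=manip.camera_model('top'),manip.camera_model('side')
cv2.imwrite('pics/h.png',np.hstack([cv2.resize(W[:,:,::-1],(400,300)),cv2.resize(S[130:280,250:450,::-1],(400,300))]))
```

```text
[ 0.5839222  -0.11271058  0.12951974] 4.6 [-0.04622403  0.79152511 -1.74718294] (array([-2.2, -0.8, -0.5]), np.float64(0.002), 'cur yaw', np.float64(0.376), 'j7', np.float64(0.63))
```

View pics/h.png

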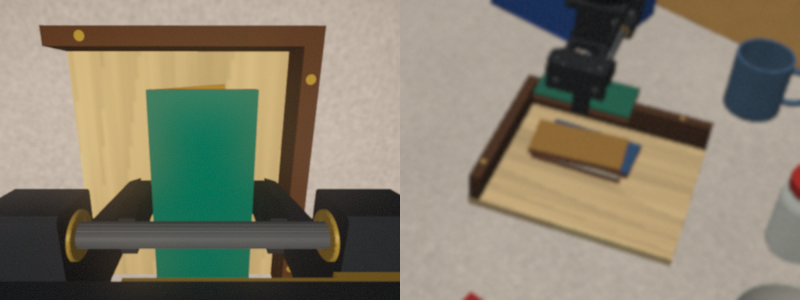

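The tile is held square with the board, above the stack, and the right finger is clear of the long fence. Next I lower it.

>>> {"fn": "send_rows", "kwargs": {
  "series": [
    {"slide": [-2, -1, 25], "spin": 0, "claw": 0.5},
    {"slide": [-2, -1, 45], "spin": 0, "claw": 0.5},
    {"slide": [-2, -1, 60], "spin": 0, "claw": 0.5},
    {"slide": [-2, -1, 66], "spin": 0, "claw": 0.5},
    {"slide": [-2, -1, 69], "spin": 0, "claw": 0.5},
    {"slide": [-2, -1, 69], "spin": 0, "claw": 0.5},
    {"slide": [-2, -1, 69], "spin": 0, "claw": 0.5}
  ]
}}

```text
clock: 5.45
position: [0.5841, -0.1168, 0.0615]
tcp_rot: [1.768, 2.596, 0.001]
contact_force: [0.1, 0.1, -1.5]
gripper_width: 0.676
grip_force: 20.0
```

>>> {"fn": "send_rows", "kwargs": {
  "series": [
    {"slide": [0, 0, 1], "spin": 0, "claw": 0.5},
    {"slide": [0, 0, 2], "spin": 0, "claw": 0.5},
    {"slide": [0, 0, 2.5], "spin": 0, "claw": 0.5},
    {"slide": [0, 0, 2.5], "spin": 0, "claw": 0.5}
  ]
}}

```text
clock: 5.85
position: [0.5834, -0.1167, 0.0583]
tcp_rot: [1.768, 2.597, 0.0]
contact_force: [-0.3, 1.4, -1.6]
gripper_width: 0.673
grip_force: 20.0
```

>>> {"fn": "send_rows", "kwargs": {
  "series": [
    {"slide": [0, 0, 1], "spin": 0, "claw": 0.5},
    {"slide": [0, 0, 1.5], "spin": 0, "claw": 0.5},
    {"slide": [0, 0, 2], "spin": 0, "claw": 0.5},
    {"slide": [0, 0, 2], "spin": 0, "claw": 0.5}
  ]
}}

```text
clock: 6.25
position: [0.5834, -0.1167, 0.0563]
tcp_rot: [-1.768, -2.597, -0.0]
contact_force: [0.2, 0.8, 0.4]
gripper_width: 0.675
grip_force: 20.0
```

>>> {"fn": "send_rows", "kwargs": {
  "series": [
    {"slide": [0, 0, 0.5], "spin": 0, "claw": 0.5},
    {"slide": [0, 0, 1], "spin": 0, "claw": 0.5},
    {"slide": [0, 0, 1], "spin": 0, "claw": 0.5}
  ]
}}

```text
clock: 6.55
position: [0.5834, -0.1167, 0.0562]
tcp_rot: [-1.768, -2.596, -0.0]
contact_force: [-3.8, 0.9, 10.6]
gripper_width: 0.675
grip_force: 20.0
```

>>> {"fn": "send_rows", "kwargs": {
  "series": [
    {"slide": [0, 0, -0.7], "spin": 0, "claw": 0.5},
    {"slide": [0, 0, -0.7], "spin": 0, "claw": 0.7},
    {"slide": [0, 0, -0.7], "spin": 0, "claw": 0.75},
    {"slide": [0, 0, -0.7], "spin": 0, "claw": 0.8},
    {"slide": [0, 0, -0.7], "spin": 0, "claw": 0.8},
    {"slide": [0, 0, -0.7], "spin": 0, "claw": 0.8},
    {"slide": [0, 0, -15], "spin": 0, "claw": 0.8},
    {"slide": [0, 0, -50], "spin": 0, "claw": 0.8},
    {"slide": [0, 0, -90], "spin": 0, "claw": 0.8},
    {"slide": [0, 0, -130], "spin": 0, "claw": 0.8},
    {"slide": [0, 0, -160], "spin": 0, "claw": 0.8},
    {"slide": [0, 0, -160], "spin": 0, "claw": 0.8},
    {"slide": [0, 0, -160], "spin": 0, "claw": 0.8}
  ]
}}

```text
clock: 7.85
position: [0.5837, -0.1167, 0.2165]
tcp_rot: [1.767, 2.595, 0.002]
contact_force: [-0.8, -0.2, -0.3]
gripper_width: 0.8
grip_force: 0.0
```

```bash
cat > look.py <<'E'
import sys;from h import *
n=sys.argv[1];s=manip.state();print(s['position'].round(4),s['clock'])
m=manip.camera_model('wrist');W=manip.grab_frame('wrist');S=manip.grab_frame('side')
cv2.imwrite(f'pics/w_{n}.png',W[:,:,::-1]);cv2.imwrite(f'pics/s_{n}.png',S[:,:,::-1])
cv2.imwrite(f'pics/p_{n}.png',np.hstack([W[:,:,::-1][:,100:500],cv2.resize(S[150:270,270:420,::-1],(400,420),interpolation=cv2.INTER_CUBIC)]))
g=plane(m,quad(blob(W,'green')),.052);print('green',rect(g),g.round(4).tolist())
np.savez(f'pics/{n}.npz',E=m['extrinsics'],k=[m['fx'],m['fy'],m['cx'],m['cy']])
E
python3 look.py 1
```

```text
[ 0.5837 -0.1167  0.2165] 7.85
green (array([ 0.5827, -0.1134,  0.052 ]), array([0.1186, 0.0585, 0.1169, 0.0586]), array([-1.193, -2.796,  1.95 ,  0.375])) [[0.5882, -0.0479, 0.052], [0.632, -0.1582, 0.052], [0.577, -0.178, 0.052], [0.5337, -0.0694, 0.052]]
```

View pics/p_1.png

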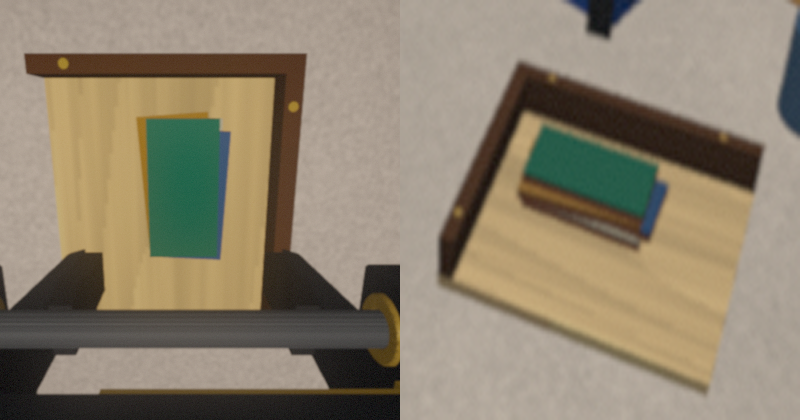

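The green tile lies on the stack, square to the board. In the wrist view its corners are near (147,120) to (218,258). The long fence is at the right, with its foot along (274,78)–(262,310). The short fence is at the top, with its foot at row 78.

Run:
```python
from h import *
m=manip.camera_model('wrist')
F=plane(m,[(374,78),(362,310),(146,78)],.012);print(F.round(4).tolist())
C=plane(m,[(406,54),(125,55)],.05);print(C.round(4).tolist())
b=.374;X=np.array([np.cos(b),np.sin(b)]);Y=np.array([-X[1],X[0]])
c1=C[0][:2]-.015*X-.015*Y;print('corner from outer',c1.round(4),'floor',F[0][:2].round(4), 'ang',[np.arctan2(*(F[i]-F[0])[1::-1]).round(3) for i in(1,2)],np.arctan2(*(C[1]-C[0])[1::-1]).round(3))
k=(c1+F[0][:2]+[.6251,-.003])/3;print('corner',k.round(4))
g=np.array([.5827,-.1134]);print('green in board from corner',((g-k)@X).round(4),((g-k)@Y).round(4))
# start of +x push: tool y along board Y, fingers open, TCP 60 mm on -x side beyond stack
g0=k-.060*Y
print('pre',delta(list(g0-.135*X)+[.20],b+np.pi/2),delta(list(g0-.135*X)+[.027],b+np.pi/2))
```

```text
[[0.621, 0.0039, 0.012], [0.7079, -0.2092, 0.012], [0.4332, -0.0701, 0.012]]
[[0.6294, 0.0224, 0.05], [0.4275, -0.0579, 0.05]]
corner from outer [0.6209 0.003 ] floor [0.621  0.0039] ang [np.float64(-1.184), np.float64(-2.766)] -2.763
corner [0.6223 0.0013]
green in board from corner -0.0788 -0.0923
pre (array([ 35.2, -54.9,  14.6]), np.float64(-1.57), 'cur yaw', np.float64(0.375), 'j7', np.float64(0.61)) (array([ 35. , -54.7, 187.6]), np.float64(-1.57), 'cur yaw', np.float64(0.375), 'j7', np.float64(0.61))
```

>>> {"fn": "send_rows", "kwargs": {
  "series": [
    {"slide": [0, -10, 0], "spin": -0.15, "claw": 0.8},
    {"slide": [0, -20, 0], "spin": -0.3, "claw": 0.8},
    {"slide": [0, -30, 0], "spin": -0.45, "claw": 0.8},
    {"slide": [0, -40, 0], "spin": -0.6, "claw": 0.8},
    {"slide": [7, -50, 0], "spin": -0.75, "claw": 0.8},
    {"slide": [7, -60, 0], "spin": -0.9, "claw": 0.8},
    {"slide": [7, -70, 0], "spin": -1.05, "claw": 0.8},
    {"slide": [7, -76, 0], "spin": -1.2, "claw": 0.8},
    {"slide": [7, -76, 10], "spin": -1.35, "claw": 0.8},
    {"slide": [7, -76, 30], "spin": -1.5, "claw": 0.8},
    {"slide": [7, -76, 60], "spin": -1.57, "claw": 0.8},
    {"slide": [7, -76, 90], "spin": -1.57, "claw": 0.8},
    {"slide": [7, -76, 90], "spin": -1.57, "claw": 0.8},
    {"slide": [7, -76, 90], "spin": -1.57, "claw": 0.8}
  ]
}}

```text
clock: 9.35
position: [0.5095, -0.1378, 0.1247]
tcp_rot: [0.584, -3.085, -0.002]
contact_force: [0.5, 0.7, 0.9]
gripper_width: 0.801
grip_force: 0.0
```

```bash
cat > bd.py <<'E'
import sys;from h import *
K=np.array([.621,.003]);b=.376;X=np.array([np.cos(b),np.sin(b)]);Y=np.array([-X[1],X[0]])
if __name__=='__main__':
    s=manip.state();d=s['position'][:2]-K;A=axes();f=s['contact_force']
    print('TCP from corner mm: X %.1f Y %.1f z %.1f'%(d@X*1e3,d@Y*1e3,s['position'][2]*1e3),'yaw err',round(float((np.arctan2(A[1,1],A[0,1])-b+.7)%(np.pi/2)-.7),3),'F XY',f[:2]@X,f[:2]@Y,s['clock'],s['joints'].round(2))
E
python3 bd.py;python3 -c "
from h import *
W=manip.grab_frame('wrist');cv2.imwrite('pics/w_2.png',W[:,:,::-1])"
```

```text
TCP from corner mm: X -155.5 Y -90.0 z 124.7 yaw err -0.002 F XY 0.6754824845961889 0.45442113673716034 9.35 [ 0.26  0.51 -0.1   1.95  0.07  0.69  2.06]
```

View pics/w_2.png

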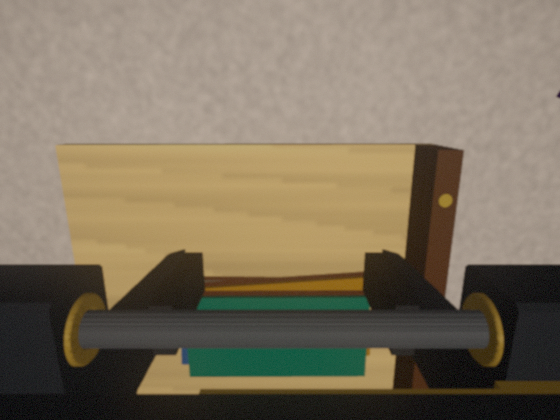

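The view looks down from the −x side: green is at rows 295–375, the ochre and tile_a edges stick out up to row ~275, and the short fence is at the right.

Run:
```python
from bd import *
m=manip.camera_model('wrist')
for p,z in(((205,278),.042),((360,272),.022),((365,285),.042),((65,145),.012),((415,145),.012)):
    w=plane(m,[p],z)[0][:2]-K;print(p,(w@X*1e3).round(1),(w@Y*1e3).round(1))
```

```text
(205, 278) -116.2 -141.9
(360, 272) -111.1 -34.3
(365, 285) -110.9 -35.1
(65, 145) -201.2 -239.0
(415, 145) -200.8 0.4
```

>>> {"fn": "send_rows", "kwargs": {
  "series": [
    {"slide": [0, 0, 40], "spin": 0.0, "claw": 0.8},
    {"slide": [0, 0, 75], "spin": 0.0, "claw": 0.8},
    {"slide": [0, 0, 92], "spin": 0.0, "claw": 0.8},
    {"slide": [0, 0, 98], "spin": 0.0, "claw": 0.8},
    {"slide": [0, 0, 98], "spin": 0.0, "claw": 0.8},
    {"slide": [-10, 0, 98], "spin": 0.0, "claw": 0.8},
    {"slide": [-20, 0, 98], "spin": 0.0, "claw": 0.8},
    {"slide": [-24, 0, 98], "spin": 0.0, "claw": 0.8},
    {"slide": [-27, 0, 98], "spin": 0.0, "claw": 0.8},
    {"slide": [-30, 0, 98], "spin": 0.0, "claw": 0.8},
    {"slide": [-33, 0, 98], "spin": 0.0, "claw": 0.8},
    {"slide": [-36, 0, 98], "spin": 0.0, "claw": 0.8},
    {"slide": [-39, 0, 98], "spin": 0.0, "claw": 0.8},
    {"slide": [-42, 0, 98], "spin": 0.0, "claw": 0.8}
  ]
}}

```text
clock: 10.8
position: [0.5489, -0.123, 0.0271]
tcp_rot: [0.583, -3.086, 0.0]
contact_force: [-2.9, -1.2, 1.9]
gripper_width: 0.8
grip_force: 1.6
```

```bash
python3 bd.py
```

```text
TCP from corner mm: X -113.4 Y -90.7 z 27.1 yaw err -0.002 F XY -3.1781424879153004 -0.06877350160426211 10.8 [ 0.2   0.72 -0.07  1.88  0.09  0.54  2.  ]
```

>>> {"fn": "send_rows", "kwargs": {
  "series": [
    {"slide": [-3, 0, 0], "spin": 0, "claw": 0.8},
    {"slide": [-6, 0, 0], "spin": 0, "claw": 0.8},
    {"slide": [-9, 0, 0], "spin": 0, "claw": 0.8},
    {"slide": [-12, 0, 0], "spin": 0, "claw": 0.8},
    {"slide": [-15, 0, 0], "spin": 0, "claw": 0.8},
    {"slide": [-18, 0, 0], "spin": 0, "claw": 0.8},
    {"slide": [-21, 0, 0], "spin": 0, "claw": 0.8},
    {"slide": [-24, 0, 0], "spin": 0, "claw": 0.8},
    {"slide": [-27, 0, 0], "spin": 0, "claw": 0.8},
    {"slide": [-30, 0, 0], "spin": 0, "claw": 0.8},
    {"slide": [-32, 0, 0], "spin": 0, "claw": 0.8},
    {"slide": [-34, 0, 0], "spin": 0, "claw": 0.8},
    {"slide": [-36, 0, 0], "spin": 0, "claw": 0.8},
    {"slide": [-36, 0, 0], "spin": 0, "claw": 0.8}
  ]
}}

```text
clock: 12.2
position: [0.5832, -0.1093, 0.0273]
tcp_rot: [-0.585, 3.086, -0.0]
contact_force: [-1.1, -0.3, -1.1]
gripper_width: 0.795
grip_force: 0.6
```

```bash
python3 bd.py
```

```text
TCP from corner mm: X -76.4 Y -90.6 z 27.3 yaw err -0.002 F XY -1.1142139233267372 0.09512296719827941 12.2 [ 0.16  0.75 -0.07  1.8   0.09  0.59  1.98]
```

>>> {"fn": "send_rows", "kwargs": {
  "series": [
    {"slide": [-2, 0, 0], "spin": 0, "claw": 0.8},
    {"slide": [-4, 0, 0], "spin": 0, "claw": 0.8},
    {"slide": [-4, 0, 0], "spin": 0, "claw": 0.8},
    {"slide": [6, 0, 0], "spin": 0, "claw": 0.8},
    {"slide": [16, 0, 0], "spin": 0, "claw": 0.8},
    {"slide": [16, 0, -40], "spin": 0, "claw": 0.6},
    {"slide": [16, 0, -85], "spin": 0, "claw": 0.4},
    {"slide": [0, -25, -105], "spin": 0.14, "claw": 0.2},
    {"slide": [-15, -60, -105], "spin": 0.28, "claw": 0.1},
    {"slide": [-43, -99, -105], "spin": 0.42, "claw": 0.1},
    {"slide": [-43, -99, -105], "spin": 0.56, "claw": 0.1},
    {"slide": [-43, -99, -105], "spin": 0.7, "claw": 0.1},
    {"slide": [-43, -99, -105], "spin": 0.84, "claw": 0.1},
    {"slide": [-43, -99, -105], "spin": 0.98, "claw": 0.1},
    {"slide": [-43, -99, -105], "spin": 1.12, "claw": 0.1},
    {"slide": [-43, -99, -105], "spin": 1.26, "claw": 0.1},
    {"slide": [-43, -99, -105], "spin": 1.4, "claw": 0.1},
    {"slide": [-43, -99, -105], "spin": 1.54, "claw": 0.1},
    {"slide": [-43, -99, -105], "spin": 1.572, "claw": 0.1},
    {"slide": [-43, -99, -105], "spin": 1.572, "claw": 0.1}
  ]
}}

```text
clock: 14.2
position: [0.6588, -0.1859, 0.1322]
tcp_rot: [1.768, 2.596, -0.0]
contact_force: [0.6, 0.9, -0.8]
gripper_width: 0.104
grip_force: 0.0
```

```bash
python3 bd.py
python3 - <<'E'
from bd import *
m=manip.camera_model('top')
for n in('top','side'):
    T=manip.grab_frame(n);cv2.imwrite(f'pics/{n}3.png',T[:,:,::-1])
a=cv2.imread('pics/top3.png')[90:230,240:395];b=cv2.imread('pics/side3.png')[150:280,260:430]
cv2.imwrite('pics/v3.png',np.hstack([cv2.resize(x,(400,400),interpolation=cv2.INTER_CUBIC) for x in(a,b)]))
E
```

```text
TCP from corner mm: X -34.2 Y -189.6 z 132.2 yaw err -0.001 F XY 0.9087479627881957 0.581380945546936 14.2 [ 0.01  0.74  0.32  1.53 -0.27  0.91  0.78]
```

View pics/v3.png

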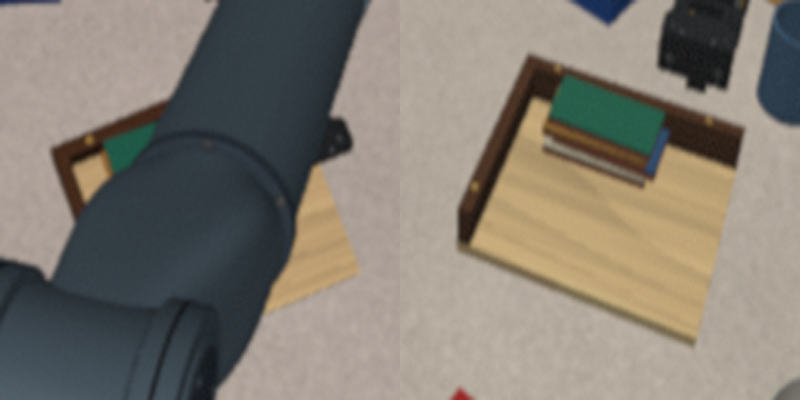

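The side view shows the faces toward −x now flush and close to the long fence. Blue sticks out at −y and a gap to the short fence remains, so I push +y next.

>>> {"fn": "send_rows", "kwargs": {
  "series": [
    {"slide": [0, 0, 45], "spin": 0, "claw": 0.1},
    {"slide": [0, 0, 80], "spin": 0, "claw": 0.1},
    {"slide": [0, 0, 98], "spin": 0, "claw": 0.1},
    {"slide": [0, 0, 105], "spin": 0, "claw": 0.1},
    {"slide": [0, 0, 105], "spin": 0, "claw": 0.1},
    {"slide": [8, 0, 105], "spin": 0, "claw": 0.1},
    {"slide": [14, 0, 105], "spin": 0, "claw": 0.1},
    {"slide": [18, 0, 105], "spin": 0, "claw": 0.1},
    {"slide": [21, 0, 105], "spin": 0, "claw": 0.1},
    {"slide": [24, 0, 105], "spin": 0, "claw": 0.1},
    {"slide": [27, 0, 105], "spin": 0, "claw": 0.1},
    {"slide": [30, 0, 105], "spin": 0, "claw": 0.1},
    {"slide": [33, 0, 105], "spin": 0, "claw": 0.1},
    {"slide": [36, 0, 105], "spin": 0, "claw": 0.1},
    {"slide": [39, 0, 105], "spin": 0, "claw": 0.1},
    {"slide": [42, 0, 105], "spin": 0, "claw": 0.1},
    {"slide": [45, 0, 105], "spin": 0, "claw": 0.1},
    {"slide": [48, 0, 105], "spin": 0, "claw": 0.1},
    {"slide": [51, 0, 105], "spin": 0, "claw": 0.1},
    {"slide": [51, 0, 105], "spin": 0, "claw": 0.1}
  ]
}}

```text
clock: 16.3
position: [0.6401, -0.1379, 0.0272]
tcp_rot: [-1.77, -2.595, 0.0]
contact_force: [0.7, -3.0, 2.3]
gripper_width: 0.1
grip_force: 1.5
```

```bash
python3 bd.py
```

```text
TCP from corner mm: X -34.0 Y -138.1 z 27.2 yaw err -0.003 F XY -0.45322093933673213 -3.004285712489648 16.3 [-0.04  0.85  0.27  1.64 -0.32  0.7   0.76]
```

Next I push slowly until the short fence gives resistance.

>>> {"fn": "send_rows", "kwargs": {
  "series": [
    {"slide": [1.5, 0, 0], "spin": 0, "claw": 0.1},
    {"slide": [3, 0, 0], "spin": 0, "claw": 0.1},
    {"slide": [4.5, 0, 0], "spin": 0, "claw": 0.1},
    {"slide": [6, 0, 0], "spin": 0, "claw": 0.1},
    {"slide": [6, 0, 0], "spin": 0, "claw": 0.1}
  ]
}}

```text
clock: 16.8
position: [0.6381, -0.1325, 0.0272]
tcp_rot: [-1.77, -2.595, -0.0]
contact_force: [1.9, -3.8, 0.4]
gripper_width: 0.099
grip_force: 1.9
```

>>> {"fn": "send_rows", "kwargs": {
  "series": [
    {"slide": [1, 0, 0], "spin": 0, "claw": 0.1},
    {"slide": [2, 0, 0], "spin": 0, "claw": 0.1},
    {"slide": [2, 0, 0], "spin": 0, "claw": 0.1}
  ]
}}

```text
clock: 17.1
position: [0.638, -0.1318, 0.0273]
tcp_rot: [1.771, 2.593, -0.0]
contact_force: [2.7, -5.5, -1.2]
gripper_width: 0.104
grip_force: 3.2
```

>>> {"fn": "send_rows", "kwargs": {
  "series": [
    {"slide": [1, 0, 0], "spin": 0, "claw": 0.1},
    {"slide": [2, 0, 0], "spin": 0, "claw": 0.1},
    {"slide": [2, 0, 0], "spin": 0, "claw": 0.1}
  ]
}}

```text
clock: 17.4
position: [0.6384, -0.1313, 0.0279]
tcp_rot: [1.77, 2.589, -0.0]
contact_force: [5.6, -8.1, -1.6]
gripper_width: 0.099
grip_force: 4.9
```

>>> {"fn": "send_rows", "kwargs": {
  "series": [
    {"slide": [1, 0, 0], "spin": 0, "claw": 0.1},
    {"slide": [2, 0, 0], "spin": 0, "claw": 0.1},
    {"slide": [2, 0, 0], "spin": 0, "claw": 0.1}
  ]
}}

```text
clock: 17.7
position: [0.6388, -0.131, 0.0285]
tcp_rot: [1.769, 2.586, -0.0]
contact_force: [7.3, -11.0, -0.6]
gripper_width: 0.098
grip_force: 6.6
```

```bash
python3 bd.py
```

```text
TCP from corner mm: X -32.6 Y -131.1 z 28.5 yaw err -0.005 F XY 2.7358385031344405 -12.945778823650324 17.7 [-0.05  0.84  0.27  1.66 -0.32  0.68  0.75]
```

>>> {"fn": "send_rows", "kwargs": {
  "series": [
    {"slide": [-10, 0, 0], "spin": 0, "claw": 0.1},
    {"slide": [-20, 0, -5], "spin": 0, "claw": 0.1},
    {"slide": [-20, 0, -50], "spin": 0, "claw": 0.1},
    {"slide": [-20, 0, -95], "spin": 0, "claw": 0.1},
    {"slide": [0, -20, -105], "spin": -0.14, "claw": 0.3},
    {"slide": [20, -40, -105], "spin": -0.28, "claw": 0.5},
    {"slide": [40, -66, -105], "spin": -0.42, "claw": 0.7},
    {"slide": [64, -72, -105], "spin": -0.56, "claw": 0.75},
    {"slide": [64, -72, -105], "spin": -0.7, "claw": 0.75},
    {"slide": [64, -72, -105], "spin": -0.84, "claw": 0.75},
    {"slide": [64, -72, -105], "spin": -0.98, "claw": 0.75},
    {"slide": [64, -72, -105], "spin": -1.12, "claw": 0.75},
    {"slide": [64, -72, -105], "spin": -1.26, "claw": 0.75},
    {"slide": [64, -72, -105], "spin": -1.4, "claw": 0.75},
    {"slide": [64, -72, -105], "spin": -1.54, "claw": 0.75},
    {"slide": [64, -72, -105], "spin": -1.572, "claw": 0.75},
    {"slide": [64, -72, -105], "spin": -1.572, "claw": 0.75},
    {"slide": [64, -72, -105], "spin": -1.572, "claw": 0.75}
  ]
}}

```text
clock: 19.5
position: [0.5454, -0.0937, 0.1322]
tcp_rot: [0.58, -3.087, -0.001]
contact_force: [0.0, -0.1, 0.2]
gripper_width: 0.754
grip_force: 0.0
```

```bash
python3 bd.py
```

```text
TCP from corner mm: X -105.8 Y -62.2 z 132.2 yaw err -0.004 F XY -0.017634298197975132 -0.08722116986990115 19.5 [ 0.15  0.53 -0.08  1.88  0.06  0.73  1.98]
```

>>> {"fn": "send_rows", "kwargs": {
  "series": [
    {"slide": [0, 0, 45], "spin": -0.004, "claw": 0.75},
    {"slide": [0, 0, 80], "spin": -0.004, "claw": 0.75},
    {"slide": [0, 0, 98], "spin": -0.004, "claw": 0.75},
    {"slide": [0, 0, 105], "spin": -0.004, "claw": 0.75},
    {"slide": [0, 0, 105], "spin": -0.004, "claw": 0.75},
    {"slide": [-10, 0, 105], "spin": -0.004, "claw": 0.75},
    {"slide": [-18, 0, 105], "spin": -0.004, "claw": 0.75},
    {"slide": [-23, 0, 105], "spin": -0.004, "claw": 0.75},
    {"slide": [-26, 0, 105], "spin": -0.004, "claw": 0.75},
    {"slide": [-29, 0, 105], "spin": -0.004, "claw": 0.75},
    {"slide": [-31, 0, 105], "spin": -0.004, "claw": 0.75},
    {"slide": [-33, 0, 105], "spin": -0.004, "claw": 0.75},
    {"slide": [-33, 0, 105], "spin": -0.004, "claw": 0.75}
  ]
}}

```text
clock: 20.8
position: [0.576, -0.082, 0.0271]
tcp_rot: [0.59, -3.085, 0.0]
contact_force: [-1.5, -0.6, 1.9]
gripper_width: 0.749
grip_force: 0.9
```

>>> {"fn": "send_rows", "kwargs": {
  "series": [
    {"slide": [-1, 0, 0], "spin": 0, "claw": 0.75},
    {"slide": [-2, 0, 0], "spin": 0, "claw": 0.75},
    {"slide": [-3, 0, 0], "spin": 0, "claw": 0.75},
    {"slide": [-3, 0, 0], "spin": 0, "claw": 0.75}
  ]
}}

```text
clock: 21.2
position: [0.5788, -0.0809, 0.027]
tcp_rot: [0.59, -3.085, 0.0]
contact_force: [-3.7, -2.1, 1.3]
gripper_width: 0.752
grip_force: 1.9
```

>>> {"fn": "send_rows", "kwargs": {
  "series": [
    {"slide": [-1, 0, 0], "spin": 0, "claw": 0.75},
    {"slide": [-2, 0, 0], "spin": 0, "claw": 0.75},
    {"slide": [-3, 0, 0], "spin": 0, "claw": 0.75},
    {"slide": [-3, 0, 0], "spin": 0, "claw": 0.75}
  ]
}}

```text
clock: 21.6
position: [0.579, -0.0809, 0.0268]
tcp_rot: [0.588, -3.08, 0.0]
contact_force: [-9.6, -3.5, 6.9]
gripper_width: 0.751
grip_force: 5.3
```

>>> {"fn": "send_rows", "kwargs": {
  "series": [
    {"slide": [-1, 0, 0], "spin": 0, "claw": 0.75},
    {"slide": [-2, 0, 0], "spin": 0, "claw": 0.75},
    {"slide": [-2, 0, 0], "spin": 0, "claw": 0.75}
  ]
}}

```text
clock: 21.9
position: [0.5808, -0.0801, 0.0267]
tcp_rot: [0.588, -3.08, 0.0]
contact_force: [-10.8, -3.4, 4.9]
gripper_width: 0.75
grip_force: 5.4
```

>>> {"fn": "send_rows", "kwargs": {
  "series": [
    {"slide": [10, 0, 0], "spin": 0, "claw": 0.75},
    {"slide": [20, 0, 0], "spin": 0, "claw": 0.75},
    {"slide": [26, 0, -40], "spin": 0, "claw": 0.75},
    {"slide": [26, 0, -85], "spin": 0, "claw": 0.75},
    {"slide": [0, -30, -130], "spin": 0.14, "claw": 0.75},
    {"slide": [-20, -40, -160], "spin": 0.28, "claw": 0.6},
    {"slide": [-20, -40, -180], "spin": 0.42, "claw": 0.4},
    {"slide": [-20, -40, -180], "spin": 0.56, "claw": 0.2},
    {"slide": [-20, -40, -180], "spin": 0.7, "claw": 0.1},
    {"slide": [-20, -40, -180], "spin": 0.84, "claw": 0.1},
    {"slide": [-20, -40, -180], "spin": 0.98, "claw": 0.1},
    {"slide": [-20, -40, -180], "spin": 1.12, "claw": 0.1},
    {"slide": [-20, -40, -180], "spin": 1.26, "claw": 0.1},
    {"slide": [-20, -40, -180], "spin": 1.4, "claw": 0.1},
    {"slide": [-20, -40, -180], "spin": 1.54, "claw": 0.1},
    {"slide": [-20, -40, -180], "spin": 1.572, "claw": 0.1},
    {"slide": [-20, -40, -180], "spin": 1.572, "claw": 0.1},
    {"slide": [-20, -40, -180], "spin": 1.572, "claw": 0.1}
  ]
}}

```text
clock: 23.7
position: [0.6172, -0.1086, 0.2073]
tcp_rot: [1.762, 2.601, 0.001]
contact_force: [-0.9, -0.8, 0.0]
gripper_width: 0.101
grip_force: 0.0
```

```bash
python3 bd.py; python3 look.py 4
```

```text
TCP from corner mm: X -44.5 Y -102.4 z 207.3 yaw err 0.004 F XY -1.1124567792081632 -0.40629430544063294 23.7 [-0.12  0.56  0.31  1.66 -0.2   0.96  0.64]
[ 0.6172 -0.1086  0.2073] 23.7
green (array([ 0.6176, -0.0621,  0.052 ]), array([0.1189, 0.0583, 0.1176, 0.0578]), array([-1.198, -2.79 ,  1.941,  0.375])) [[0.623, 0.0035, 0.052], [0.6664, -0.1072, 0.052], [0.6117, -0.1273, 0.052], [0.5692, -0.0176, 0.052]]
```

View pics/p_4.png

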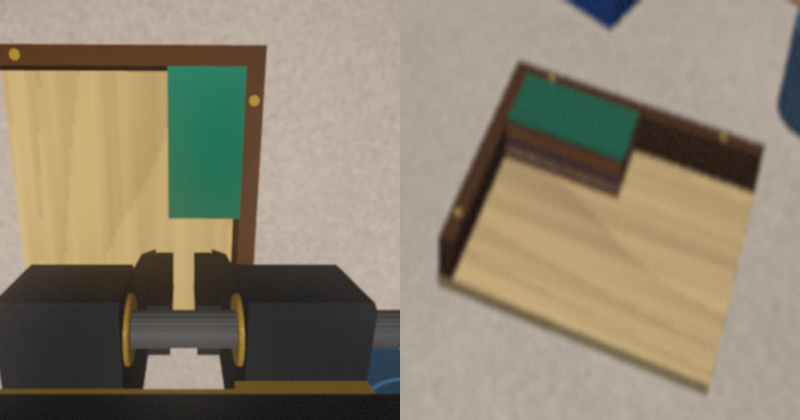

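The stack is flush and in the corner: green has corners at (168,66) to (240,218), touching both fences. One more tap on each side will make it snug.

>>> {"fn": "send_rows", "kwargs": {
  "series": [
    {"slide": [-35, 12, 20], "spin": 0.004, "claw": 0.1},
    {"slide": [-53, 12, 65], "spin": 0.004, "claw": 0.1},
    {"slide": [-53, 12, 110], "spin": 0.004, "claw": 0.1},
    {"slide": [-53, 12, 150], "spin": 0.004, "claw": 0.1},
    {"slide": [-53, 12, 172], "spin": 0.004, "claw": 0.1},
    {"slide": [-53, 12, 180], "spin": 0.004, "claw": 0.1},
    {"slide": [-53, 12, 180], "spin": 0.004, "claw": 0.1},
    {"slide": [-43, 12, 180], "spin": 0.004, "claw": 0.1},
    {"slide": [-37, 12, 180], "spin": 0.004, "claw": 0.1},
    {"slide": [-34, 12, 180], "spin": 0.004, "claw": 0.1},
    {"slide": [-32, 12, 180], "spin": 0.004, "claw": 0.1},
    {"slide": [-30, 12, 180], "spin": 0.004, "claw": 0.1},
    {"slide": [-28, 12, 180], "spin": 0.004, "claw": 0.1},
    {"slide": [-26, 12, 180], "spin": 0.004, "claw": 0.1},
    {"slide": [-24, 12, 180], "spin": 0.004, "claw": 0.1},
    {"slide": [-24, 12, 180], "spin": 0.004, "claw": 0.1}
  ]
}}

```text
clock: 25.4
position: [0.6387, -0.1309, 0.0282]
tcp_rot: [1.77, 2.587, -0.003]
contact_force: [4.4, -7.7, -1.4]
gripper_width: 0.103
grip_force: 4.6
```

```bash
python3 bd.py
```

```text
TCP from corner mm: X -32.7 Y -131.1 z 28.2 yaw err -0.005 F XY 1.2496996391615933 -8.736168189101214 25.4 [-0.04  0.84  0.25  1.65 -0.28  0.68  0.72]
```

>>> {"fn": "send_rows", "kwargs": {
  "series": [
    {"slide": [2, 0, 0], "spin": 0, "claw": 0.1},
    {"slide": [3, 0, 0], "spin": 0, "claw": 0.1},
    {"slide": [3, 0, 0], "spin": 0, "claw": 0.1},
    {"slide": [-10, 0, 0], "spin": 0, "claw": 0.1},
    {"slide": [-20, 0, -5], "spin": 0, "claw": 0.1},
    {"slide": [-20, 0, -50], "spin": 0, "claw": 0.1},
    {"slide": [-20, 0, -95], "spin": 0, "claw": 0.1},
    {"slide": [0, -20, -105], "spin": -0.14, "claw": 0.3},
    {"slide": [20, -40, -105], "spin": -0.28, "claw": 0.5},
    {"slide": [40, -66, -105], "spin": -0.42, "claw": 0.7},
    {"slide": [65, -72, -105], "spin": -0.56, "claw": 0.75},
    {"slide": [65, -72, -105], "spin": -0.7, "claw": 0.75},
    {"slide": [65, -72, -105], "spin": -0.84, "claw": 0.75},
    {"slide": [65, -72, -105], "spin": -0.98, "claw": 0.75},
    {"slide": [65, -72, -105], "spin": -1.12, "claw": 0.75},
    {"slide": [65, -72, -105], "spin": -1.26, "claw": 0.75},
    {"slide": [65, -72, -105], "spin": -1.4, "claw": 0.75},
    {"slide": [65, -72, -105], "spin": -1.54, "claw": 0.75},
    {"slide": [65, -72, -105], "spin": -1.572, "claw": 0.75},
    {"slide": [65, -72, -105], "spin": -1.572, "claw": 0.75}
  ]
}}

```text
clock: 27.4
position: [0.5463, -0.0924, 0.1324]
tcp_rot: [0.58, -3.087, -0.001]
contact_force: [0.6, -0.5, 0.1]
gripper_width: 0.754
grip_force: 0.0
```

```bash
python3 bd.py
```

```text
TCP from corner mm: X -104.5 Y -61.3 z 132.4 yaw err -0.004 F XY 0.38733424981765324 -0.7410735379601883 27.4 [ 0.17  0.54 -0.11  1.88  0.08  0.73  1.96]
```

>>> {"fn": "send_rows", "kwargs": {
  "series": [
    {"slide": [0, 0, 45], "spin": -0.004, "claw": 0.75},
    {"slide": [0, 0, 80], "spin": -0.004, "claw": 0.75},
    {"slide": [0, 0, 98], "spin": -0.004, "claw": 0.75},
    {"slide": [0, 0, 105], "spin": -0.004, "claw": 0.75},
    {"slide": [0, 0, 105], "spin": -0.004, "claw": 0.75},
    {"slide": [-10, 0, 105], "spin": -0.004, "claw": 0.75},
    {"slide": [-20, 0, 105], "spin": -0.004, "claw": 0.75},
    {"slide": [-27, 0, 105], "spin": -0.004, "claw": 0.75},
    {"slide": [-30, 0, 105], "spin": -0.004, "claw": 0.75},
    {"slide": [-33, 0, 105], "spin": -0.004, "claw": 0.75},
    {"slide": [-35, 0, 105], "spin": -0.004, "claw": 0.75},
    {"slide": [-37, 0, 105], "spin": -0.004, "claw": 0.75},
    {"slide": [-39, 0, 105], "spin": -0.004, "claw": 0.75},
    {"slide": [-41, 0, 105], "spin": -0.004, "claw": 0.75},
    {"slide": [-41, 0, 105], "spin": -0.004, "claw": 0.75}
  ]
}}

```text
clock: 28.9
position: [0.5804, -0.079, 0.0264]
tcp_rot: [0.586, -3.078, 0.0]
contact_force: [-9.3, -2.8, 6.6]
gripper_width: 0.748
grip_force: 5.1
```

```bash
python3 bd.py
```

```text
TCP from corner mm: X -67.9 Y -61.4 z 26.4 yaw err 0.0 F XY -9.684630552866086 0.7642298854203036 28.9 [ 0.12  0.75 -0.09  1.81  0.11  0.59  1.91]
```

>>> {"fn": "send_rows", "kwargs": {
  "series": [
    {"slide": [-2, 0, 0], "spin": 0, "claw": 0.75},
    {"slide": [-3, 0, 0], "spin": 0, "claw": 0.75},
    {"slide": [-3, 0, 0], "spin": 0, "claw": 0.75},
    {"slide": [10, 0, 0], "spin": 0, "claw": 0.75},
    {"slide": [20, 0, 0], "spin": 0, "claw": 0.75},
    {"slide": [30, 0, -40], "spin": 0, "claw": 0.75},
    {"slide": [40, 0, -85], "spin": 0, "claw": 0.9},
    {"slide": [50, 0, -110], "spin": 0, "claw": 1},
    {"slide": [70, 0, -110], "spin": 0, "claw": 1},
    {"slide": [80, 0, -110], "spin": 0, "claw": 1},
    {"slide": [80, 0, -110], "spin": 0, "claw": 1},
    {"slide": [80, 0, -110], "spin": 0, "claw": 1}
  ]
}}

```text
clock: 30.1
position: [0.5104, -0.1066, 0.1368]
tcp_rot: [0.591, -3.085, -0.001]
contact_force: [-0.5, 0.6, -0.1]
gripper_width: 1.0
grip_force: 0.0
```

Run:
```python
from bd import *
print(manip.state()['clock'],manip.state()['contact_force'])
W=manip.grab_frame('wrist')[:,:,::-1];S=manip.grab_frame('side')[:,:,::-1];T=manip.grab_frame('top')[:,:,::-1]
cv2.imwrite('pics/v5.png',np.hstack([cv2.resize(W[200:420,150:460],(400,300)),cv2.resize(S[165:225,300:380],(400,300),interpolation=cv2.INTER_CUBIC)]))
```

```text
30.1 [-0.48956178  0.55302428 -0.09865077]
```

View pics/v5.png

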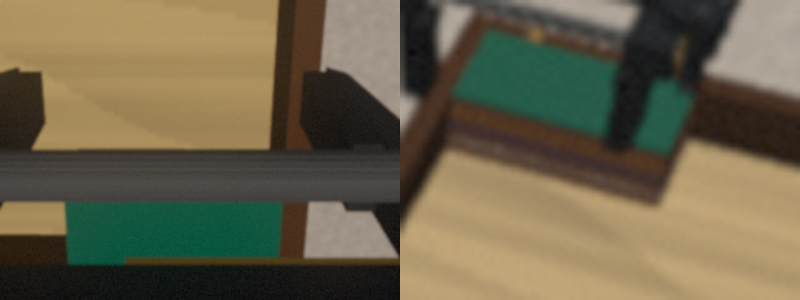

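The side view shows the stack's outer faces flush, and green on top touching both fences. The fingers hover clear of it.

```bash
python3 -c "
from workcell import manip
print(manip.job_done())"
```

```text
the job is handed in; nothing more can be done
None
```

I lowered the green tile glaze up onto the stack and tapped all four tiles flush and snug into the fence corner, by the final pictures and the fence resistance. I handed the job in at about 30 s with the arm clear and the other things untouched; no verdict came back.

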